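Swing the probe arm over the connector and start the test

TASK

At the connector test station, push gently with a fingertip against the side of the orange swing arm and turn it until its black probe head is centred over the white connector, then press the green start button fully down, let go of it and move the hand clear. Do not grip or shove the arm; do not press green before the arm is in place, and leave the red button, all connectors and the screwdriver where they are.

Things in the scene. Friction and masses are not known exactly. Their poses are not given: they have to be found in the camera images.
- station: Test station: steel plate 200 x 270 x 12 mm fixed at a varying place and yaw. Origin: on the table below the pivot axis; -x points between its two black round nests, on the robot's side of the pivot, each centred 100 mm from the pivot axis, 1.6 rad apart about it. Nest: 62 mm outside, 44 mm pocket, floor 16 mm and rim 32 mm above the table. One holds the white connector, the other the blue.
- pivot (a point): Pivot axis (vertical) of the orange swing arm, at the height of the arm's underside, 66 mm above the table. The arm's round hub there is 38 mm across, top 86 mm above the table.
- probe_arm (a joint): Angle of the orange swing arm about the vertical pivot axis, rad, positive counter-clockwise seen from above. 0: the arm points midway between the nests; about +0.8 or -0.8: over a nest; range +-1.25. No stop or detent at the nests: dry friction (about 0.15 N m, so 1 to 2 N at the outer end) keeps the arm where it is left.
- probe_head (a point): Centre of the lower face of the black probe head (26 mm diameter, 12 mm tall) under the arm, 100 mm from the pivot axis, 54 mm above the table, 4 mm above the connectors' tops. A brass stud (18 mm diameter, 10 mm tall) stands on the arm above it.
- swing_tip (a point): Middle of the free end of the orange arm, 165 mm from the pivot axis. The arm is a straight level bar from the pivot to here, 18 mm wide, 16 mm thick, underside 66 mm and top 82 mm above the table. Its last 35 mm lie outside the nests, with nothing higher than 32 mm below.
- white_connector: Round connector, 40 mm diameter, 34 mm tall, 60 g, loose. Origin: centre of its underside; z up. White; the one to test. Stands in a nest with 2 mm play all round, underside 16 mm and top 50 mm above the table.
- blue_connector: Round connector, 40 mm diameter, 34 mm tall, 60 g, loose. Origin: centre of its underside; z up. Blue; stands in the other nest in the same way. Not to be tested.
- spare_a: Round connector, 40 mm diameter, 34 mm tall, 60 g, loose. Origin: centre of its underside; z up. Grey spare, in the green tray (190 x 140 x 30 mm, fixed, on the side of the station away from the button box).
- spare_b: Round connector, 40 mm diameter, 34 mm tall, 60 g, loose. Origin: centre of its underside; z up. Grey spare, in the green tray (190 x 140 x 30 mm, fixed, on the side of the station away from the button box).
- screwdriver: Screwdriver 150 mm long, lying in the green tray beside the spares. Origin: the underside of its middle, x along it.
- start_button_top (a point): Middle of the top of the green start button (36 mm diameter), which points straight up. It and the red one stand 70 mm apart on a fixed grey box with orange ends (100 x 150 x 55 mm high), on either side of the station; the buttons' order varies.
- start_button (a joint): Travel of the green button, m: 0 out, 0.006 fully down. A spring returns it; fully down takes 5 N.
- stop_button_top (a point): Middle of the top of the red stop button (36 mm diameter), beside the green one.
- stop_button (a joint): Travel of the red button, m: 0 out, 0.006 fully down.
Not all that is in view belongs to the job. Leave any turquoise look-alike of the spare_a alone.

How it is judged:
By the outcome, as a careful person would: the job done as asked, in the order asked, and still so for the second after the job is handed in, with the robot touching nothing.
It also fails if it takes over 61 s, if anything falls off the work surface, if the arm or the gripper's body presses on something with over 40 N, if the wrist force passes 120 N, or if a joint passes its speed limit or range.

ROBOT

A 7-joint arm with a two-finger parallel gripper is mounted at the origin on the work surface. World frame = base frame: x ahead of the robot, y to its left, z up, the work surface at z = 0. Lengths are in mm, angles in rad, forces in N, time in s.
With the tool pointing down it reaches from about 425 to 825 mm from the base axis. Payload 3.6 kg.
Tool frame: the origin (TCP) lies on the centre line of the jaws, within the pads' length; the fingertips stand manip.tips_ahead ahead of it and the grasp point (between the pads) lies 5 mm behind it (manip.tips_ahead is the distance from the TCP to the fingertips, in mm); z points along the fingers, y is the line along which they close (so a half turn about z gives the same grasp; the last joint's range is limited). The gripper opens to 85 mm and grips with 20 to 120 N. Pads are 22 mm wide; open, the fingers measure 114 mm over their backs; the gripper's body (76 mm by 85 mm) begins 54 mm behind the grasp point. The pads swing forward as they close: fully open they stand 13 mm farther back than shut.
Start: joints at [-1.246, 0.615, -0.013, 1.423, 0.008, 1.103, -0.04], TCP at [223.949, 610.173, 245.297] pointing down, gripper open.
Joint ranges: [-3.12, 3.12], [-0.3, 2.06], [-1.34, 1.32], [0.26, 2.42], [-1.36, 4.5], [0.01, 1.98], [-2.84, 2.84]. Speed limits (rad/s): [2.79, 2.79, 3.14, 3.14, 3.14, 3.14, 3.14].

INTERFACE

Orientations are given as a rotation vector (axis times angle).
In Python, from rig import read_state, eyes, hand_in, models, manip gives the robot as it stands. The module is installed in compiled form; this text tells all that it offers.
- The arm moves only by the tool servo_tool, never from a script. Its argument "targets" is a list of rows, each an object with "fingers": the opening, from -1 (shut) to 1 (fully open); "travel": the shift along the world's x, y, z in m, a list of three; "turn": the turn, a rotation vector about the world's x, y, z in rad, a list of three. In form: [{"fingers": fingers, "travel": [dx, dy, dz], "turn": [rx, ry, rz]}, ...]. A call has 1 to 12 rows; each row shifts and turns the commanded pose from where the row before left it; what a row does not reach is not made up. A row lasts 1/10 s, in which the tool goes at most 50 mm and 8.59 degrees, less where a joint would pass 70% of its speed; a pose out of reach is approached as far as the arm can. A call with a gripper value outside its range is refused whole. The fingers move at their own pace and stop on an object; "newtons" is the grip in N (left out, the last holds). Time passes only in rows, so rows that do not move let the fingers close. It gives the time, the measured TCP pose, the force, the opening and the grip force at its end, in the units of the state.
- read_state(): the state, without advancing time (a new reading comes with each control period).
- eyes.read_camera(name): name is "scene" or "top"; returns a dict with "img" (480x640x3 uint8, red, green, blue), "camera_matrix" (3x3 intrinsics, pixels), "rvec" (rotation vector, rad) and "tvec" (3), from world to camera coordinates, as OpenCV has them. Camera axes: x right, y down, z forward; pixel columns grow to the right and rows downward; lengths in mm; the calibration is good to about 2 mm. A picture is of the moment at which its call begins. There is no depth.
- hand_in(): hands the job in; it is judged then, once.
Trained networks look in a picture, given as the dict that the camera call returned (one of the last four; its "shot" number tells which), for a name from the list of things; names that differ only in an ending like _2 or _b are one class to them, and where a whole thing is asked for, a point or a joint stands for the part that bears it (a point fixed in the world has none). Each returns a list of dicts, best first, with "score" (0 to 1); they miss things now and then, are a little off and sometimes report something else, mostly with a low value. They report only what shows in the picture. A call takes as long as a camera call. They do not tell look-alikes from the thing itself.
- models.look_for(picture, name): "at" ([x, y, z] in mm, in world coordinates, good to about 4 mm: the middle of the surface that is visible of it).
- models.regions_of(picture, name): "mask" (480x640 bool, what is visible of it).
- models.mark_of(picture, name): "at" ([x, y, z] in mm, in world coordinates, good to about 4 mm: a listed point, or the origin of a listed thing).
The state is a dict: "time_s": time; "qpos": joint angles; "joint_vel": joint speeds; "tau": joint torques, N m; "tool_pos": TCP position; "ee_rot": TCP orientation; "force": force on the tool from outside, world axes, zero at the start; "wrist_torque": the same for the moment, N m; "gripper_width": finger opening in mm; "grasp_force": force on a finger pad.
Only numpy, scipy, OpenCV 4.12 (cv2) and the standard library are available. Lean on these libraries where they do the work, as an engineer would, in place of code of your own. Each camera call takes 0.05 s, during which the arm holds its last target. There are 200 camera calls.

## Working session

There is one attempt and no reset: what is moved stays moved. The work goes in short steps, Python scripts to look and compute and a tool call to move; the robot and the scene stay as the last step left them, time stands still between calls to the robot, and variables do not carry over. Pictures are saved under pics/ and viewed, at most 10 in all, crops included, and the job is handed in when it is done.

Besides the shell and the picture viewer there is one more tool, called after ">>>" by a JSON object that holds its "api" and its "payload". servo_tool: Moves the arm, as the interface text tells. Its arguments: {"type":"object","properties":{"targets":{"type":"array","items":{"type":"object","properties":{"fingers":{"type":"number"},"travel":{"type":"array","items":{"type":"number"}},"turn":{"type":"array","items":{"type":"number"}}}}},"newtons":{"type":"number"}},"required":["targets"]}

```bash
mkdir -p pics; python3 - <<'E'
from rig import read_state, eyes, models, manip
import cv2,numpy as np
print(manip.tips_ahead, read_state())
for c in("top","scene"):
    p=eyes.read_camera(c); cv2.imwrite(f"pics/{c}0.png",p["img"][:,:,::-1])
    for n in("station","pivot","probe_head","swing_tip","white_connector","blue_connector","start_button_top","stop_button_top","spare_a"):
        print(c,n,[(np.round(d["at"],1).tolist(),round(d["score"],2)) for d in models.mark_of(p,n)[:3]])
E
```

```text
14.0 {'time_s': 0.0, 'qpos': array([-1.24546308,  0.61593183, -0.01263502,  1.42491365,  0.00809164,
        1.10342144, -0.04045725]), 'joint_vel': array([ 0.00141572,  0.0025932 ,  0.00018999,  0.00030542, -0.00112493,
        0.00112343,  0.00120109]), 'tau': array([-2.35093721e-04, -4.69203150e+01,  2.58734766e-01, -1.71031272e+01,
        9.89091379e-03,  9.39020858e-03,  3.23184295e-06]), 'tool_pos': array([223.7268039 , 609.49367106, 244.12498747]), 'ee_rot': array([-0.54970284, -3.09267834,  0.00406398]), 'force': array([ 0.95250884, -0.62157955,  0.23392267]), 'wrist_torque': array([0.03369473, 0.00916601, 0.00763209]), 'grasp_force': 0.0, 'gripper_width': 85.28302687854418}
top station [([626.3, 6.4, -2.5], 0.71)]
top pivot [([626.3, 3.0, 66.5], 0.73)]
top probe_head [([524.7, -9.7, 53.7], 0.87)]
top swing_tip [([461.0, -15.1, 76.4], 0.78)]
top white_connector [([540.2, 54.8, 16.8], 0.69)]
top blue_connector [([575.1, -82.8, 16.1], 0.86)]
top start_button_top [([507.7, -326.3, 76.5], 0.66)]
top stop_button_top [([624.1, 5.1, 65.9], 0.68), ([519.1, -390.7, 75.5], 0.6)]
top spare_a [([542.3, 476.1, 0.5], 0.87), ([574.5, 363.2, 6.0], 0.83), ([513.0, 346.2, 2.6], 0.7)]
scene station [([629.3, 5.8, 65.5], 0.74), ([625.0, 6.6, -2.7], 0.67)]
scene pivot [([629.8, 5.6, 64.4], 0.68), ([520.0, -395.6, 77.5], 0.51)]
scene probe_head [([524.8, -8.8, 55.4], 0.98)]
scene swing_tip [([463.1, -16.0, 71.2], 0.86)]
scene white_connector [([539.4, 55.9, 12.8], 0.6)]
scene blue_connector [([579.7, -77.9, 16.7], 0.53)]
scene start_button_top [([501.8, -327.3, 77.7], 0.65), ([628.5, 6.6, 66.1], 0.58)]
scene stop_button_top [([517.8, -395.8, 82.0], 0.71)]
scene spare_a [([513.7, 351.8, 5.0], 0.91), ([574.1, 367.3, 1.8], 0.73), ([396.0, 358.6, -0.8], 0.57)]
```

View pics/top0.png

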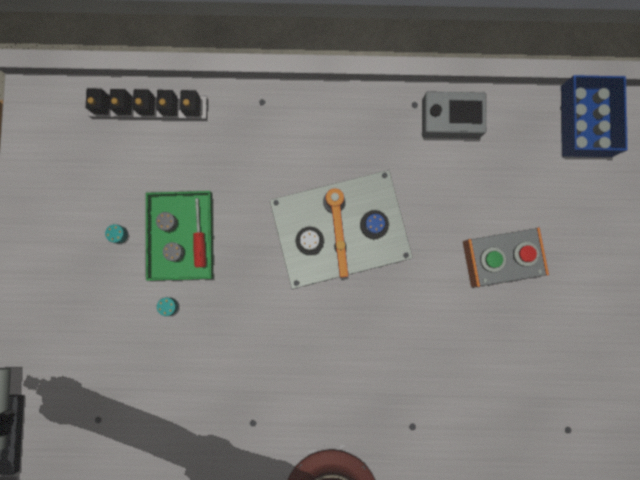

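View pics/scene0.png

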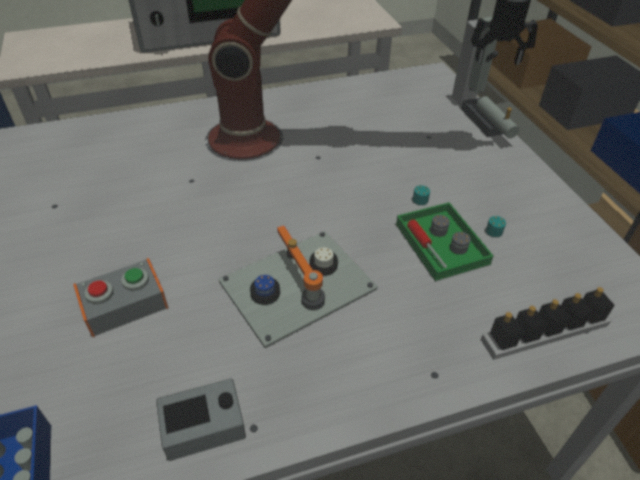

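Top view: the white connector is at (310,240), blue at (375,223), and the orange arm runs from its hub at (335,198) to its tip at (343,276). Green is at (493,259) and red at (526,254). The turquoise look-alikes at (116,234) and (167,307) are outside the tray. Next I refine the positions from pixels and confirm the targets in one crop.

```bash
cat > h.py <<'E'
from rig import read_state, eyes, models, manip
import cv2,numpy as np
def back(p,uv,z):
    R=cv2.Rodrigues(np.array(p["rvec"],float))[0]; t=np.array(p["tvec"],float).ravel()
    C=-R.T@t; d=R.T@np.linalg.inv(p["camera_matrix"])@np.array([*uv,1.])
    return (C+d*(z-C[2])/d[2])[:2]
def proj(p,P): return cv2.projectPoints(np.array(P,float).reshape(-1,3),np.array(p["rvec"],float),np.array(p["tvec"],float),np.array(p["camera_matrix"],float),None)[0].reshape(-1,2)
def cen(m): y,x=np.nonzero(m); return np.array([x.mean(),y.mean()])
def hsv(p): return cv2.cvtColor(p["img"],cv2.COLOR_RGB2HSV)
def near(shape,c,r):
    y,x=np.mgrid[:480,:640]; return (x-c[0])**2+(y-c[1])**2<r*r
def orange(p,c,r=110):
    H=hsv(p); return (H[...,0]>5)&(H[...,0]<22)&(H[...,1]>140)&(H[...,2]>90)&near(0,c,r)
def armdir(p,piv):
    """arm angle from orange pixels back-projected on its top (z=82), outer part only"""
    m=orange(p,proj(p,[*piv,82])[0]); y,x=np.nonzero(m)
    W=np.array([back(p,(a,b),82) for a,b in zip(x,y)])-piv
    r=np.hypot(*W.T); k=(r>30)&(r<175); W=W[k]; 
    q=W[(r[k]>120)].mean(0); return np.degrees(np.arctan2(q[1],q[0]))%360, r.max(), k.sum()
E
python3 - <<'E'
from h import *
for c in("top","scene"):
    p=eyes.read_camera(c); H=hsv(p)
    R=cv2.Rodrigues(np.array(p["rvec"],float))[0]; print(c,"cam at",(-R.T@np.array(p["tvec"]).ravel()).round())
    for n,z in(("white_connector",50),("blue_connector",50),("start_button",76),("stop_button",76)):
        for d in models.regions_of(p,n)[:2]:
            m=d["mask"]; print(c,n,round(d["score"],2),m.sum(),cen(m).round(1),back(p,cen(m),z).round(1), back(p,cen(m),z-17).round(1))
    hub=orange(p,proj(p,[627,4.5,86])[0],30 if c=="scene" else 25)
    w=cv2.distanceTransform(hub.astype(np.uint8),2,5); k=w>0.75*w.max(); print(c,"hub",back(p,cen(k),86).round(1),w.max())
    print(c,"arm",armdir(p,np.array([627,4.5])))
    if c=="top":
        cv2.imwrite("pics/crop.png",cv2.resize(p["img"][165:300,260:560,::-1],None,fx=2.6,fy=2.6,interpolation=cv2.INTER_CUBIC))
E
```

```text
top cam at [ 436.   38. 1317.]
top blue_connector 0.88 306 [374.6 223.8] [576.  -80.4] [577.9 -81.9]
top start_button 0.71 260 [493.3 259.2] [ 504.8 -322.1] [ 505.7 -327. ]
top stop_button 0.55 251 [527.6 253.8] [ 517.1 -392.4] [ 518.2 -398.3]
top stop_button 0.15 905 [338.2 228.2] [562.5  -3. ] [564.2  -3.5]
top hub [600.3   3.2] 4.1969
top arm (np.float64(186.80160372461623), np.float64(164.3255808322933), np.int64(435))
scene cam at [1290. -205.  877.]
scene white_connector 0.75 320 [323.3 257.4] [553.2  51.8] [538.1  57. ]
scene blue_connector 0.56 363 [264.3 285.1] [589.9 -83.9] [575.5 -81.4]
scene start_button 0.61 240 [133.9 275.7] [ 511.8 -324.1] [ 495.3 -326.6]
scene stop_button 0.85 302 [ 97.4 288.2] [ 523.4 -392.7] [ 507.1 -396.7]
scene hub [615.8  -1.8] 4.9968996
scene arm (np.float64(188.1948749046067), np.float64(158.67307055580795), np.int64(328))
```

View pics/crop.png

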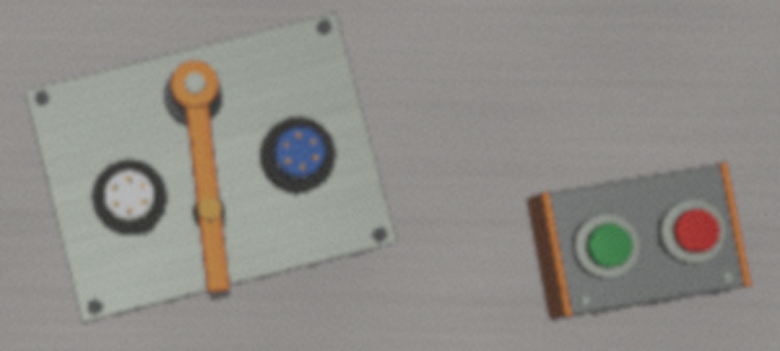

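>>> {"api": "servo_tool", "payload": {"targets": [{"fingers": -1, "travel": [0.02, -0.03, 0], "turn": [0, 0, -0.09]}, {"fingers": -1, "travel": [0.02, -0.03, 0], "turn": [0, 0, -0.09]}, {"fingers": -1, "travel": [0.02, -0.03, 0], "turn": [0, 0, -0.09]}, {"fingers": -1, "travel": [0.02, -0.03, 0], "turn": [0, 0, -0.09]}, {"fingers": -1, "travel": [0.02, -0.03, 0], "turn": [0, 0, -0.09]}, {"fingers": -1, "travel": [0.02, -0.03, 0], "turn": [0, 0, -0.09]}, {"fingers": -1, "travel": [0.02, -0.03, 0], "turn": [0, 0, -0.09]}, {"fingers": -1, "travel": [0.02, -0.03, 0], "turn": [0, 0, -0.09]}, {"fingers": -1, "travel": [0.02, -0.03, 0], "turn": [0, 0, -0.09]}, {"fingers": -1, "travel": [0.02, -0.03, 0], "turn": [0, 0, -0.09]}, {"fingers": -1, "travel": [0.02, -0.03, 0], "turn": [0, 0, -0.09]}, {"fingers": -1, "travel": [0.02, -0.03, 0], "turn": [0, 0, -0.09]}]}}

```text
time_s: 2.7
tool_pos: [464.7, 249.1, 245.6]
ee_rot: [-2.066, -2.367, -0.001]
force: [0.8, 0.2, -1.0]
gripper_width: -0.1
grasp_force: 0.0
```

>>> {"api": "servo_tool", "payload": {"targets": [{"fingers": -1, "travel": [0.002, -0.03, 0], "turn": [0, 0, 0]}, {"fingers": -1, "travel": [0.002, -0.03, 0], "turn": [0, 0, 0]}, {"fingers": -1, "travel": [0.002, -0.03, 0], "turn": [0, 0, 0]}, {"fingers": -1, "travel": [0.002, -0.03, 0], "turn": [0, 0, 0]}, {"fingers": -1, "travel": [0.002, -0.03, 0], "turn": [0, 0, 0]}, {"fingers": -1, "travel": [0.002, -0.03, 0], "turn": [0, 0, 0]}, {"fingers": -1, "travel": [0.002, -0.03, 0], "turn": [0, 0, 0]}, {"fingers": -1, "travel": [0.002, -0.03, 0], "turn": [0, 0, 0]}, {"fingers": -1, "travel": [0.002, -0.03, 0], "turn": [0, 0, 0]}, {"fingers": -1, "travel": [0.002, -0.03, 0], "turn": [0, 0, 0]}, {"fingers": -1, "travel": [0, 0, 0], "turn": [0, 0, 0]}, {"fingers": -1, "travel": [0, 0, 0], "turn": [0, 0, 0]}]}}

```text
time_s: 3.9
tool_pos: [484.0, -50.3, 245.5]
ee_rot: [-2.064, -2.369, -0.001]
force: [-0.4, 0.7, 0.5]
gripper_width: 0.2
grasp_force: 0.0
```

```bash
python3 - <<'E'
from h import *
p=eyes.read_camera("top")
print("hub",back(p,(334.6,197.3),86),"white",back(p,(309.6,239.6),50),"blue",back(p,(374.6,223.6),50),"green",back(p,(494.6,259.3),76),"red",back(p,(527.6,253.5),76))
# station holes -> plate centre, z=12
print([back(p,(260+a/2.6,165+b/2.6),12).round(1).tolist() for a,b in((42,97),(324,26),(379,235),(95,307))])
s=read_state(); print(s["time_s"],s["tool_pos"],s["ee_rot"],s["force"],s["qpos"])
E
```

```text
hub [625.15088441   5.85700599] white [539.90760616  55.96646519] blue [576.35726933 -80.25923448] green [ 504.54592995 -324.71822766] red [ 517.77343685 -392.45529645]
[[623.1, 131.0], [687.8, -104.5], [512.8, -151.8], [448.6, 82.7]]
3.95 [483.99933282 -49.10367738 245.32578255] [-2.06073821e+00 -2.37048088e+00 -1.06476999e-03] [-0.29586621 -0.10611755 -0.2723392 ] [-0.20785695  0.37905975  0.36758614  1.89054833 -0.17140249  0.9024825
  0.38215428]
```

>>> {"api": "servo_tool", "payload": {"targets": [{"fingers": -1, "travel": [0, 0, -0.017], "turn": [0, 0, 0]}, {"fingers": -1, "travel": [0, 0, -0.017], "turn": [0, 0, 0]}, {"fingers": -1, "travel": [0, 0, -0.017], "turn": [0, 0, 0]}, {"fingers": -1, "travel": [0, 0, -0.017], "turn": [0, 0, 0]}, {"fingers": -1, "travel": [0, 0, -0.017], "turn": [0, 0, 0]}, {"fingers": -1, "travel": [0, 0, -0.017], "turn": [0, 0, 0]}, {"fingers": -1, "travel": [0, 0, -0.017], "turn": [0, 0, 0]}, {"fingers": -1, "travel": [0, 0, -0.017], "turn": [0, 0, 0]}, {"fingers": -1, "travel": [0, 0, -0.017], "turn": [0, 0, 0]}, {"fingers": -1, "travel": [0, 0, -0.016], "turn": [0, 0, 0]}, {"fingers": -1, "travel": [0, 0, 0], "turn": [0, 0, 0]}]}}

```text
time_s: 5.05
tool_pos: [482.9, -47.8, 74.7]
ee_rot: [-2.056, -2.37, 0.002]
force: [-0.4, -0.5, 0.2]
gripper_width: 0.1
grasp_force: 0.0
```

>>> {"api": "servo_tool", "payload": {"targets": [{"fingers": -1, "travel": [0, 0.005, 0], "turn": [0, 0, 0]}, {"fingers": -1, "travel": [0, 0.005, 0], "turn": [0, 0, 0]}, {"fingers": -1, "travel": [0, 0.004, 0], "turn": [0, 0, 0]}, {"fingers": -1, "travel": [0, 0.004, 0], "turn": [0, 0, 0]}, {"fingers": -1, "travel": [0, 0.004, 0], "turn": [0, 0, 0]}, {"fingers": -1, "travel": [0, 0.004, 0], "turn": [0, 0, 0]}]}}

```text
time_s: 5.65
tool_pos: [483.8, -23.9, 76.5]
ee_rot: [2.062, 2.37, -0.0]
force: [-0.3, -1.8, -0.6]
gripper_width: 0.2
grasp_force: 0.6
```

```bash
cat >> h.py <<'E'
P=np.array([626.2,5.]); TGT=149.5
def plan(cmd=None):
    s=read_state(); T=s["tool_pos"][:2]-P; a=s["ee_rot"]; yaw=(2*np.degrees(np.arctan2(a[1],a[0])) -90)%180+180-180
    p=eyes.read_camera("top"); q=eyes.read_camera("scene")
    t1,t2=armdir(p,P),armdir(q,P)
    print("t",s["time_s"],"tcp",s["tool_pos"].round(1),"F",s["force"].round(1),"tool y",yaw,"arm top/scene",t1,t2)
    th=np.radians(t1[0]); print("r",T@[np.cos(th),np.sin(th)],"tang",T@[-np.sin(th),np.cos(th)])
    return p,q
E
python3 -c "
from h import *; p,q=plan(); cv2.imwrite('pics/c1.png',cv2.resize(p['img'][150:330,230:430,::-1],None,fx=3,fy=3))"
```

```text
t 5.65 tcp [483.8 -23.9  76.5] F [-0.3 -1.8 -0.6] tool y 7.947245469925292 arm top/scene (np.float64(nan), np.float64(78.57101824255506), np.int64(157)) (np.float64(184.0052801677279), np.float64(137.58250537971), np.int64(274))
r nan tang nanh.py:19: RuntimeWarning: Mean of empty slice.
  q=W[(r[k]>120)].mean(0); return np.degrees(np.arctan2(q[1],q[0]))%360, r.max(), k.sum()
  ret = um.true_divide(
```

>>> {"api": "servo_tool", "payload": {"targets": [{"fingers": -1, "travel": [-0.0005, 0.0038, 0], "turn": [0, 0, -0.026]}, {"fingers": -1, "travel": [-0.0005, 0.0038, 0], "turn": [0, 0, -0.026]}, {"fingers": -1, "travel": [-0.0005, 0.0038, 0], "turn": [0, 0, -0.026]}, {"fingers": -1, "travel": [-0.0005, 0.0038, 0], "turn": [0, 0, -0.026]}, {"fingers": -1, "travel": [0, 0.0038, 0], "turn": [0, 0, -0.026]}, {"fingers": -1, "travel": [0, 0.0038, 0], "turn": [0, 0, -0.026]}, {"fingers": -1, "travel": [0, 0.0038, 0], "turn": [0, 0, -0.026]}, {"fingers": -1, "travel": [0, 0.0038, 0], "turn": [0, 0, -0.026]}, {"fingers": -1, "travel": [0, 0.0038, 0], "turn": [0, 0, -0.026]}, {"fingers": -1, "travel": [0, 0.0038, 0], "turn": [0, 0, -0.026]}]}}

```text
time_s: 6.75
tool_pos: [481.8, 14.6, 76.2]
ee_rot: [-2.354, -2.081, 0.0]
force: [-0.8, -1.5, -0.7]
gripper_width: 0.4
grasp_force: 0.6
```

>>> {"api": "servo_tool", "payload": {"targets": [{"fingers": -1, "travel": [0.0005, 0.0038, 0], "turn": [0, 0, -0.026]}, {"fingers": -1, "travel": [0.0005, 0.0038, 0], "turn": [0, 0, -0.026]}, {"fingers": -1, "travel": [0.0005, 0.0038, 0], "turn": [0, 0, -0.026]}, {"fingers": -1, "travel": [0.0005, 0.0038, 0], "turn": [0, 0, -0.026]}, {"fingers": -1, "travel": [0.001, 0.0037, 0], "turn": [0, 0, -0.026]}, {"fingers": -1, "travel": [0.001, 0.0037, 0], "turn": [0, 0, -0.026]}, {"fingers": -1, "travel": [0.001, 0.0037, 0], "turn": [0, 0, -0.026]}, {"fingers": -1, "travel": [0.001, 0.0037, 0], "turn": [0, 0, -0.026]}, {"fingers": -1, "travel": [0, 0, 0], "turn": [0, 0, 0]}]}}

```text
time_s: 7.65
tool_pos: [488.5, 45.2, 76.3]
ee_rot: [2.555, 1.828, 0.002]
force: [0.5, -0.5, 0.0]
gripper_width: -0.1
grasp_force: 0.0
```

```bash
python3 - 2>/dev/null <<'E'
from h import *
p,q=plan(); a=p['img'][150:330,230:430]; b=q['img'][190:370,200:400]
cv2.imwrite('pics/c2.png',cv2.resize(np.hstack([a,b])[:,:,::-1],None,fx=2,fy=2))
E
```

```text
t 7.65 tcp [488.5  45.2  76.3] F [ 0.5 -0.5  0. ] tool y 161.17746567458892 arm top/scene (np.float64(nan), np.float64(80.3660696423956), np.int64(175)) (np.float64(155.16435249151786), np.float64(156.36381689681713), np.int64(309))
r nan tang nan
```

View pics/c2.png

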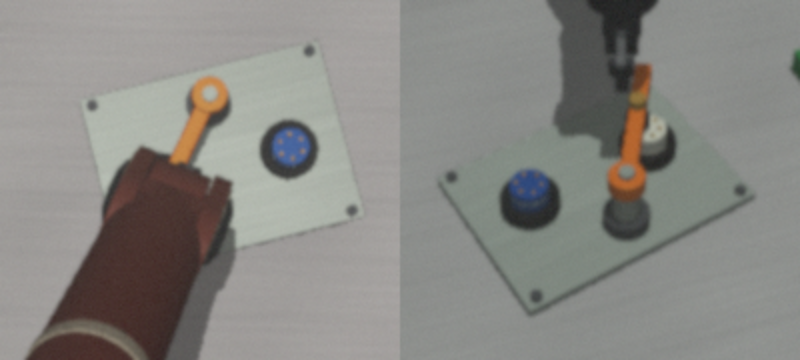

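The scene view shows the fingertip on the arm's outer end at (630,75), with the arm about 5° short of the white connector. I'll push a bit more, then back off for a clear look.

>>> {"api": "servo_tool", "payload": {"targets": [{"fingers": -1, "travel": [0.0005, 0.002, 0], "turn": [0, 0, -0.013]}, {"fingers": -1, "travel": [0.0005, 0.002, 0], "turn": [0, 0, -0.013]}, {"fingers": -1, "travel": [0.0005, 0.002, 0], "turn": [0, 0, -0.013]}, {"fingers": -1, "travel": [0.0005, 0.002, 0], "turn": [0, 0, -0.013]}, {"fingers": -1, "travel": [0, 0, 0], "turn": [0, 0, 0]}, {"fingers": -1, "travel": [0, 0, 0], "turn": [0, 0, 0]}]}}

```text
time_s: 8.35
tool_pos: [489.8, 52.7, 76.2]
ee_rot: [-2.601, -1.761, 0.0]
force: [0.9, 0.2, 0.1]
gripper_width: -0.1
grasp_force: 0.0
```

>>> {"api": "servo_tool", "payload": {"targets": [{"fingers": -1, "travel": [-0.005, -0.015, 0], "turn": [0, 0, 0]}, {"fingers": -1, "travel": [-0.005, -0.02, 0], "turn": [0, 0, 0]}, {"fingers": -1, "travel": [0, -0.02, 0.03], "turn": [0, 0, 0]}, {"fingers": -1, "travel": [0, -0.04, 0.03], "turn": [0, 0, 0]}, {"fingers": -1, "travel": [0, -0.04, 0.01], "turn": [0, 0, 0]}, {"fingers": -1, "travel": [0, -0.04, 0], "turn": [0, 0, 0]}, {"fingers": -1, "travel": [0, -0.04, 0], "turn": [0, 0, 0]}, {"fingers": -1, "travel": [0, -0.03, 0], "turn": [0, 0, 0]}]}}

```text
time_s: 9.15
tool_pos: [479.6, -195.4, 146.7]
ee_rot: [2.603, 1.758, 0.0]
force: [0.1, 0.3, -0.4]
gripper_width: 0.3
grasp_force: 0.0
```

```bash
python3 - 2>/dev/null <<'E'
from h import *
p,q=plan(); a=p['img'][150:330,230:430]; b=q['img'][190:370,200:400]
for c in(p,q): print([np.round(d["at"],1).tolist() for n in("probe_head","swing_tip","white_connector","pivot") for d in models.mark_of(c,n)[:1]])
cv2.imwrite('pics/c3.png',cv2.resize(np.hstack([a,b])[:,:,::-1],None,fx=2,fy=2,interpolation=cv2.INTER_CUBIC))
E
```

```text
t 9.15 tcp [ 479.6 -195.4  146.7] F [ 0.1  0.3 -0.4] tool y 158.05501200169692 arm top/scene (np.float64(152.7328440432821), np.float64(163.66640342008077), np.int64(461)) (np.float64(152.19899984700854), np.float64(252.68782403117265), np.int64(310))
r 38.538826037599534 tang 245.31867585439792
[[536.6, 51.1, 52.4], [478.4, 81.8, 77.5], [540.0, 53.3, 18.8], [623.2, 0.4, 62.8]]
[[536.9, 49.2, 54.4], [478.9, 81.6, 73.6], [538.3, 50.8, 11.0], [629.2, 4.3, 65.4]]
```

View pics/c3.png

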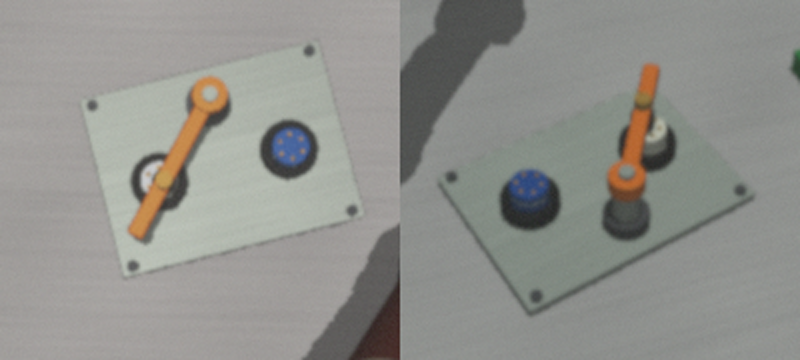

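The arm is at about 152.9° and the connector direction is 149.5°, so about 3.3° (roughly 8 mm at the tip) is left. In the crop, the stud at (165,182) sits just right of the white connector's centre at (159,179).

>>> {"api": "servo_tool", "payload": {"targets": [{"fingers": -1, "travel": [0, 0.03, 0], "turn": [0, 0, -0.03]}, {"fingers": -1, "travel": [0, 0.04, 0], "turn": [0, 0, -0.03]}, {"fingers": -1, "travel": [0, 0.04, 0], "turn": [0, 0, 0]}, {"fingers": -1, "travel": [0, 0.04, -0.01], "turn": [0, 0, 0]}, {"fingers": -1, "travel": [0, 0.04, -0.03], "turn": [0, 0, 0]}, {"fingers": -1, "travel": [0, 0.02, -0.03], "turn": [0, 0, 0]}, {"fingers": -1, "travel": [0.005, 0.01, 0], "turn": [0, 0, 0]}, {"fingers": -1, "travel": [0.003, 0.01, 0], "turn": [0, 0, 0]}, {"fingers": -1, "travel": [0, 0, 0], "turn": [0, 0, 0]}]}}

```text
time_s: 10.55
tool_pos: [489.9, 37.7, 77.6]
ee_rot: [2.651, 1.683, 0.005]
force: [-0.1, 0.8, 0.4]
gripper_width: -0.3
grasp_force: 0.0
```

>>> {"api": "servo_tool", "payload": {"targets": [{"fingers": -1, "travel": [0.001, 0.006, 0], "turn": [0, 0, 0]}, {"fingers": -1, "travel": [0.001, 0.004, 0], "turn": [0, 0, 0]}, {"fingers": -1, "travel": [0.001, 0.003, 0], "turn": [0, 0, 0]}, {"fingers": -1, "travel": [0.001, 0.003, 0], "turn": [0, 0, 0]}, {"fingers": -1, "travel": [0.001, 0.002, 0], "turn": [0, 0, 0]}, {"fingers": -1, "travel": [0, 0.002, 0], "turn": [0, 0, 0]}, {"fingers": -1, "travel": [0, 0.002, 0], "turn": [0, 0, 0]}, {"fingers": -1, "travel": [0, 0, 0], "turn": [0, 0, 0]}, {"fingers": -1, "travel": [0, 0, 0], "turn": [0, 0, 0]}]}}

```text
time_s: 11.45
tool_pos: [492.8, 59.4, 76.2]
ee_rot: [-2.653, -1.682, 0.0]
force: [0.5, -0.5, -0.2]
gripper_width: -0.1
grasp_force: 0.2
```

>>> {"api": "servo_tool", "payload": {"targets": [{"fingers": -1, "travel": [-0.005, -0.015, 0], "turn": [0, 0, 0]}, {"fingers": -1, "travel": [-0.005, -0.02, 0], "turn": [0, 0, 0]}, {"fingers": -1, "travel": [0, -0.02, 0.03], "turn": [0, 0, 0]}, {"fingers": -1, "travel": [0, -0.04, 0.03], "turn": [0, 0, 0]}, {"fingers": -1, "travel": [0, -0.04, 0.01], "turn": [0, 0, 0]}, {"fingers": -1, "travel": [0, -0.04, 0], "turn": [0, 0, 0]}, {"fingers": -1, "travel": [0, -0.04, 0], "turn": [0, 0, 0]}, {"fingers": -1, "travel": [0, -0.04, 0], "turn": [0, 0, 0]}]}}

```text
time_s: 12.25
tool_pos: [482.9, -196.8, 146.5]
ee_rot: [-2.652, -1.682, -0.001]
force: [0.9, 0.9, 0.0]
gripper_width: 0.1
grasp_force: 0.0
```

```bash
python3 - 2>/dev/null <<'E'
from h import *
p,q=plan()
for c in(p,q): 
    print([np.round(d["at"],1).tolist() for n in("probe_head","swing_tip","white_connector","pivot") for d in models.mark_of(c,n)[:1]])
    print("pred white top",proj(c,[539.9,55.9,50]),"stud-top pred at 149.5",proj(c,[626.2-86.2,5+50.8,92]))
a=p['img'][190:290,270:370]; b=q['img'][210:310,260:360]
cv2.imwrite('pics/c4.png',cv2.resize(np.hstack([a,b])[:,:,::-1],None,fx=4,fy=4,interpolation=cv2.INTER_CUBIC))
E
```

```text
t 12.25 tcp [ 482.9 -196.8  146.5] F [0.9 0.9 0. ] tool y 154.77008933972417 arm top/scene (np.float64(149.8453859654786), np.float64(163.96716912012073), np.int64(462)) (np.float64(149.20694720345196), np.float64(158.7487210607085), np.int64(315))
r 22.524140384485136 tang 246.50374280188728
[[482.9, 89.7, 79.2], [481.5, 91.3, 77.6], [540.9, 55.2, 13.2], [626.7, 3.6, 66.3]]
pred white top [[309.63152936 239.60421135]] stud-top pred at 149.5 [[309.42102129 237.86689884]]
[[537.1, 56.0, 57.0], [481.2, 88.6, 73.0], [540.1, 55.5, 12.2], [630.2, 6.6, 65.8]]
pred white top [[323.1597631  252.60567494]] stud-top pred at 149.5 [[323.43096782 238.48302221]]
```

View pics/c4.png

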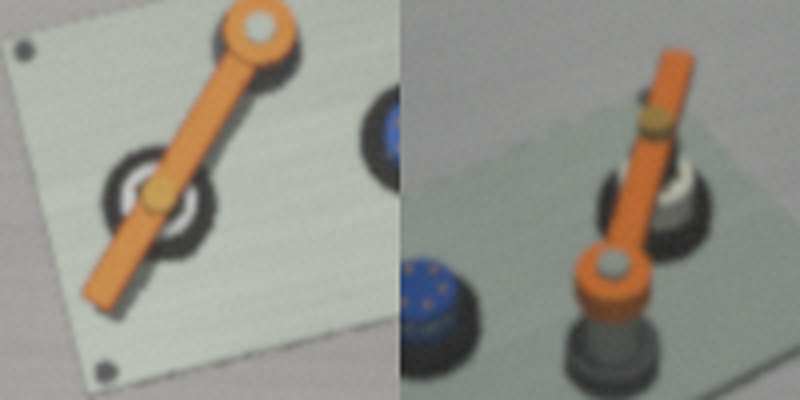

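The stud is at top-camera pixel (309.8,238.8), predicted (309.4,237.9), and the scene camera agrees within 1 px. The head is centred over the white connector. On to the green button, at (504.5,-325.5) with its top at z≈76.

>>> {"api": "servo_tool", "payload": {"targets": [{"fingers": -1, "travel": [0.005, -0.03, 0], "turn": [0, 0, 0]}, {"fingers": -1, "travel": [0.005, -0.03, 0], "turn": [0, 0, 0]}, {"fingers": -1, "travel": [0.005, -0.03, 0], "turn": [0, 0, 0]}, {"fingers": -1, "travel": [0.006, -0.03, 0], "turn": [0, 0, 0]}, {"fingers": -1, "travel": [0, -0.01, 0], "turn": [0, 0, 0]}, {"fingers": -1, "travel": [0, 0, -0.015], "turn": [0, 0, 0]}, {"fingers": -1, "travel": [0, 0, -0.015], "turn": [0, 0, 0]}, {"fingers": -1, "travel": [0, 0, -0.01], "turn": [0, 0, 0]}, {"fingers": -1, "travel": [0, 0, -0.01], "turn": [0, 0, 0]}, {"fingers": -1, "travel": [0, 0, 0], "turn": [0, 0, 0]}]}}

```text
time_s: 13.75
tool_pos: [503.4, -324.4, 94.9]
ee_rot: [-2.65, -1.681, 0.001]
force: [-0.1, -0.1, -0.3]
gripper_width: -0.2
grasp_force: 0.0
```

```bash
python3 - 2>/dev/null <<'E'
from h import *
p,q=plan(); b=q['img'][200:340,40:200]
cv2.imwrite('pics/c5.png',cv2.resize(b[:,:,::-1],None,fx=3.5,fy=3.5,interpolation=cv2.INTER_CUBIC))
E
```

```text
t 13.75 tcp [ 503.4 -324.4   94.9] F [-0.1 -0.1 -0.3] tool y 154.792631309632 arm top/scene (np.float64(149.86412549973195), np.float64(163.96716912012073), np.int64(460)) (np.float64(149.2141945184976), np.float64(158.7487210607085), np.int64(321))
r -59.19366825933796 tang 346.4937981512675
```

View pics/c5.png

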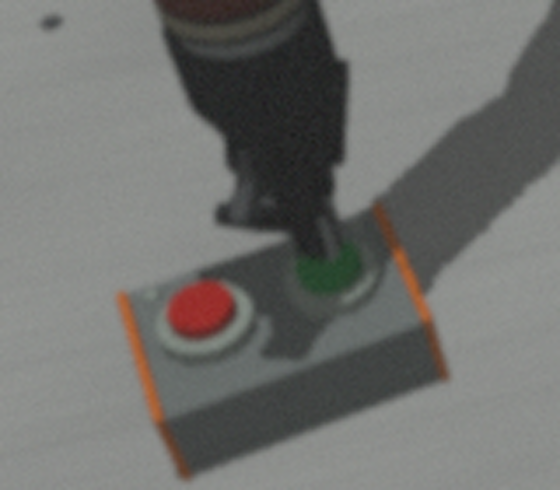

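The shut fingertips at (315,250) are just above the green button at (330,268), clear of red at (202,308). I'll press slowly and watch the force.

>>> {"api": "servo_tool", "payload": {"targets": [{"fingers": -1, "travel": [0, 0, -0.002], "turn": [0, 0, 0]}, {"fingers": -1, "travel": [0, 0, -0.002], "turn": [0, 0, 0]}, {"fingers": -1, "travel": [0, 0, -0.002], "turn": [0, 0, 0]}, {"fingers": -1, "travel": [0, 0, -0.002], "turn": [0, 0, 0]}, {"fingers": -1, "travel": [0, 0, 0], "turn": [0, 0, 0]}]}}

```text
time_s: 14.35
tool_pos: [504.2, -326.0, 88.5]
ee_rot: [2.653, 1.682, 0.001]
force: [-0.4, 0.6, 3.0]
gripper_width: 0.0
grasp_force: 1.4
```

>>> {"api": "servo_tool", "payload": {"targets": [{"fingers": -1, "travel": [0, 0, -0.002], "turn": [0, 0, 0]}, {"fingers": -1, "travel": [0, 0, -0.002], "turn": [0, 0, 0]}, {"fingers": -1, "travel": [0, 0, 0], "turn": [0, 0, 0]}]}}

```text
time_s: 14.65
tool_pos: [504.2, -326.0, 85.1]
ee_rot: [2.653, 1.682, 0.001]
force: [-1.7, 1.0, 8.3]
gripper_width: -0.2
grasp_force: 3.8
```

>>> {"api": "servo_tool", "payload": {"targets": [{"fingers": -1, "travel": [0, 0, -0.001], "turn": [0, 0, 0]}, {"fingers": -1, "travel": [0, 0, 0], "turn": [0, 0, 0]}, {"fingers": -1, "travel": [0, 0, 0], "turn": [0, 0, 0]}]}}

```text
time_s: 14.95
tool_pos: [504.2, -326.0, 85.1]
ee_rot: [2.653, 1.681, 0.002]
force: [-3.0, 2.0, 11.9]
gripper_width: 0.1
grasp_force: 6.0
```

The TCP has stopped at z 85.1 while the force climbs to 12 N, so the button is fully down. Releasing and moving clear.

>>> {"api": "servo_tool", "payload": {"targets": [{"fingers": -1, "travel": [0, 0, 0.005], "turn": [0, 0, 0]}, {"fingers": -1, "travel": [0, 0, 0.01], "turn": [0, 0, 0]}, {"fingers": -1, "travel": [0, 0, 0.03], "turn": [0, 0, 0]}, {"fingers": -1, "travel": [0, 0, 0.04], "turn": [0, 0, 0]}, {"fingers": -1, "travel": [0, 0, 0.04], "turn": [0, 0, 0]}, {"fingers": -1, "travel": [0, 0, 0.03], "turn": [0, 0, 0]}, {"fingers": -1, "travel": [0, 0, 0], "turn": [0, 0, 0]}, {"fingers": -1, "travel": [0, 0, 0], "turn": [0, 0, 0]}, {"fingers": -1, "travel": [0, 0, 0], "turn": [0, 0, 0]}]}}

```text
time_s: 15.85
tool_pos: [503.2, -324.9, 236.7]
ee_rot: [-2.651, -1.68, 0.002]
force: [0.1, 0.8, 0.5]
gripper_width: 0.1
grasp_force: 0.0
```

```bash
python3 - 2>/dev/null <<'E'
from h import *
from rig import hand_in
plan(); print(hand_in())
E
```

```text
t 15.85 tcp [ 503.2 -324.9  236.7] F [0.1 0.8 0.5] tool y 154.74532062916973 arm top/scene (np.float64(149.84543262388297), np.float64(163.96716912012073), np.int64(464)) (np.float64(149.27235653392535), np.float64(158.7487210607085), np.int64(317))
r -59.39255164439241 tang 347.0333425796237
the job is handed in; nothing more can be done
None
```

I pushed the swing arm until its probe head was centred over the white connector, to within about 1 mm in both cameras. I then pressed the green button fully down, released it, moved the hand clear and handed the job in at about 16 s.

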